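# Thread the axle through the bearings of the roll stand

## Task

Take the steel axle from its wooden rest by its black handle and thread it, nose first, through the near bearing, the cardboard roll and the far bearing of the roll stand, until its collar sits fully home against the near bearing, then let go. The bearing pair is clamped a little off the middle of the stand, by how much nobody measured: feel for the bore with the nose and never force the axle (more than about 30 N spoils the bearings). Leave the roll in the stand, and do not shift the tally counter, the single nut can, the marker or the two seal pads.

Things in the scene. Friction and masses are not known exactly. Their poses are not given: they have to be found in the camera images.
- axle: loose steel axle, about 0.12 kg, lying level in its rest: shaft 12 mm in diameter, 112 mm long from the collar's front face to the nose (last 5 mm taper to 10 mm). Collar 22 mm in diameter, 6 mm thick, behind it a black handle. Origin: on the axis at the collar's front face; x along the shaft to the nose, z up, y across the handle. Centre of mass near x = +45 mm
- axle_nose (a point): point at the very tip of the axle's nose, on its axis; axes as the axle's
- axle_handle (a point): middle of the flat-sided black handle, on the shaft's axis, 28 mm behind the axle's origin: where to grip, across the flats. Handle 44 mm long, 14 mm wide, 26 mm tall (15 mm below to 11 mm above the axis)
- axle_rest: fixed wooden rest, base 100 x 46 x 8 mm; two posts 34 mm wide, 55 mm tall, 12 mm thick, middles at x = -30 and +36 mm, with notches 14 mm wide, open upward, that carry the axle with its axis 45 mm above the table. Origin: centre of the underside; x along the axle to its nose, z up. The axle's handle overhangs the -x end
- stand: fixed roll stand: base 124 x 108 x 10 mm, two aluminium cheeks 102 mm wide, 116 mm tall (x = -34 to -28 and +28 to +34 mm), a cardboard roll between them, a grey bearing block on the outside of each cheek. Windows in the cheeks, 46 mm wide, leave room for the axle. Origin: centre of the underside; x is the threading direction, from near to far bearing, z up
- near_face (a point): on the near bearing block's outer face, 80 mm up like the bore, x = -50 mm of the stand, at the MIDDLE of the stand: the bore lies up to 15 mm from it along y, to either side. Block 76 x 40 mm, 16 mm thick, rigid; bore 14 mm in diameter along x with a 1.5 mm chamfer at this face. Axes as the stand's. The collar ends up against this face
- far_face (a point): the like point on the far bearing block's outer face, x = +50 mm of the stand. The far block is the same as the near one (chamfer on its side toward the roll); its bore is exactly in line with the near bore, parallel to the stand's x. The nose comes out 12 mm past this face when the axle is home
- roll: loose cardboard roll, 88 mm outside, 56 mm bore, 48 mm wide, 0.15 kg, standing on two bars between the cheeks with its axis level with the bores and along the stand's x; origin at its centre
- counter: bystander: white round tally counter, 52 x 45 x 17 mm, origin at the centre of its underside
- can: bystander: single nut can, 70 mm in diameter, 45 mm tall, origin at the centre of its underside. Beware: fixed stacks of such cans, up to 0.4 m tall, fill the left and left rear of the table (x > 0.48 with y > 0.42; x > 0.56 with y > 0.27), and a label dispenser 0.25 m tall stands at x = 0.24 to 0.49, y = -0.17 to 0.09
- marker: bystander: marker pen lying flat, 17 x 135 x 16 mm, its length along its y, origin at the centre of its underside
- pads_a: bystander: small pad of paper seals, 25 x 42 x 11 mm, origin at the centre of its underside
- pads_b: bystander: small pad of paper seals, 25 x 42 x 9 mm, origin at the centre of its underside
Not all that is in view belongs to the job. There is more than one size of the stand; the one meant has the size given above.

How it is judged:
On the way, in this order (a step that is already met when the one before it is completed fails the run):
1. the axle is lifted clear of its rest (height (world z) of axle above 0.075 m), for 0.2 s.
2. the nose is inside the near bearing (25 mm or more past its face), the axle in line with the stand (x of axle_nose in the frame of near_face between 0.025 and 0.09 m and angle between the x axis of axle and the x axis of stand, either way round below 0.12 rad and z of axle_nose in the frame of near_face between -0.015 and 0.015 m and y of axle_nose in the frame of near_face between -0.025 and 0.025 m), for 0.1 s.
At the end, for the whole second after the job is handed in: The axle lies at rest through both bearings and the roll, let go, its collar within 4 mm of the near bearing's face, its nose at least 8 mm out of the far bearing, at bore height within 6 mm and in line with the stand within 0.08 rad; the roll is still between the cheeks (x of axle in the frame of near_face above -0.004 m and x of axle_nose in the frame of far_face above 0.008 m and z of axle_nose in the frame of far_face between -0.006 and 0.006 m and y of axle_nose in the frame of far_face between -0.022 and 0.022 m and angle between the x axis of axle and the x axis of stand, either way round below 0.08 rad and distance between roll and stand below 0.095 m and contact force between the fingers and axle below 0.1 N and linear speed of axle below 0.02 m/s); the robot touches nothing.
It fails at once if the axle is pressed against the stand or its bearings with more than 30 N (contact force between axle and stand above 30 N).
It fails at once if a bystander is moved by more than 25 mm (distance of any of counter, can, marker, pads_a, pads_b from where it was at the start of the episode above 0.025 m).
It fails at once if the roll is taken out of the stand (distance between roll and stand above 0.12 m).
It also fails if it takes over 66 s, if anything falls off the work surface, if the arm or the gripper's body presses on something with over 40 N, if the wrist force passes 120 N, or if a joint passes its speed limit or range.

## Robot

A 6-joint arm with a two-finger parallel gripper is mounted at the origin on a cart in front of the work surface, level with it; the furniture and walls round the work are solid. World frame = base frame: x ahead of the robot, y to its left, z up, the work surface at z = 0. Lengths are in m, angles in rad, forces in N, time in s.
With the tool pointing down it reaches from about 0.35 to 0.725 m from the base axis. Payload 6 kg.
Tool frame: the origin (TCP) lies on the centre line of the jaws, within the pads' length; the fingertips stand 19 mm ahead of it and the grasp point (between the pads) is the TCP; x points along the fingers, y is the direction in which the jaws open and shut, and the axes are right-handed (so a half turn about x gives the same grasp; the last joint's range is limited). The gripper opens to 85 mm and grips with 20 to 120 N. Pads are 22 mm wide; open, the fingers measure 114 mm over their backs; the gripper's body (76 mm by 85 mm) begins 54 mm behind the grasp point. The pads swing forward as they close: fully open they stand 13 mm farther back than shut.
Start: joints at [-0.923, 0.04, 0.085, 0, -1.615, -0.334], TCP at [0.185, -0.571, 0.25] pointing down, gripper open.
Joint ranges: [-2.56, 2.56], [-1.29, 2.01], [-1.08, 1.49], [-3.29, 1.98], [-2.81, -0.18], [-2.99, 2.99]. Speed limits (rad/s): [2.57, 2.57, 3.01, 3.14, 3.14, 3.14].

## Interface

Orientations are given as a 3x3 rotation matrix whose columns are the frame's x, y, z axes.
In Python, from plant import manip, let_go, close, kinematics, viewer, order, monitor gives the robot as it stands. The module is installed in compiled form; this text tells all that it offers. Calls block until the motion is done:
- manip.goto(position, orientation): joint-space move of the TCP to a pose.
- manip.move_linear(position, vel=0.15, ori=None): straight line of the TCP; ori=None keeps the orientation; vel is the mean speed in m/s.
- manip.move_j(angles): joint-space move.
- let_go() and close(): open the fingers fully, or close them until they stop; the grip force is fixed at half the most.
- manip.wait(seconds).
- kinematics.inverse_kinematics(position, orientation): joint angles nearest the present ones, or None.
- viewer.read_camera(name): name is "scene" or "top"; returns a dict with "image" (400x640x3 uint8, red, green, blue), "range_z" (400x640 float32, m along the optical axis (not along the pixel's ray), 0 where there is no reading), "K" (3x3 intrinsics, pixels), "origin" and "orientation" of the camera in the world. Camera axes: x right, y down, z forward; pixel columns grow to the right and rows downward; lengths in m; the calibration is good to about 2 mm. A picture is of the moment at which its call begins.
A pose or a line that the arm cannot do raises manip.Unreachable and nothing moves.
- order.close_job(): hands the job in, once; it reports no verdict.
Readings, each from a call of its own:
- monitor.current_time_s(): time.
- monitor.current_qpos(): joint angles.
- monitor.current_joint_velocities(): joint speeds.
- monitor.current_tau(): joint torques, N m.
- monitor.current_tcp_pos(): TCP position.
- monitor.current_tool_rot(): TCP orientation.
- monitor.current_ft_force(): force on the tool from outside, world axes, zero at the start.
- monitor.current_moment(): the same for the moment, N m.
- monitor.current_grip_width(): opening from 0.0 (shut) to 1.0 (fully open).
Only numpy, scipy, OpenCV 4.12 (cv2) and the standard library are available. Lean on these libraries where they do the work, as an engineer would, in place of code of your own. Each camera call takes 0.05 s, during which the arm holds its last target.

## Working session

There is one attempt and no reset: what is moved stays moved. The work goes in short steps, each a Python script; the robot and the scene stay as the last script left them, time stands still between calls to the robot, and variables do not carry over. Pictures are saved under pics/ and viewed, and the job is handed in when it is done.

```bash
mkdir -p pics; ls; python3 - <<'E'
from plant import viewer,monitor
import cv2,numpy as np,pickle
for n in("scene","top"):
    d=viewer.read_camera(n); pickle.dump(d,open(f"{n}0.pkl","wb"))
    cv2.imwrite(f"pics/{n}0.png",d["image"][:,:,::-1])
    print(n,d["K"].tolist(),d["origin"],np.array(d["orientation"]).round(3).tolist(),(d["range_z"]==0).mean())
print(monitor.current_time_s(),monitor.current_tool_rot(),monitor.current_grip_width())
E
```

```text
pics
scene [[408.6435034174441, 0.0, 319.3492722352346], [0.0, 408.6435034174441, 199.21331162097349], [0.0, 0.0, 1.0]] [0.03502739 0.55570345 0.86515585] [[-0.633, -0.574, 0.519], [-0.774, 0.483, -0.41], [-0.016, -0.661, -0.75]] 0.00503515625
top [[439.74473760241636, 0.0, 321.0276870758426], [0.0, 439.74473760241636, 210.3347378510816], [0.0, 0.0, 1.0]] [0.34960838 0.13000136 1.51660004] [[0.023, -0.987, 0.158], [-0.999, -0.026, -0.02], [0.024, -0.157, -0.987]] 0.00532421875
0.1 [[-5.81533733e-04 -3.08681199e-01  9.51165380e-01]
 [ 1.45884225e-03  9.51164266e-01  3.08681729e-01]
 [-9.99998767e-01  1.56710908e-03 -1.02816931e-04]] 0.9990529507066737
```

View pics/scene0.png

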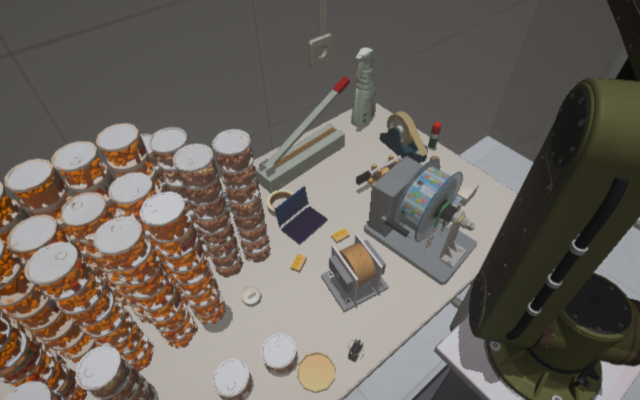

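View pics/top0.png

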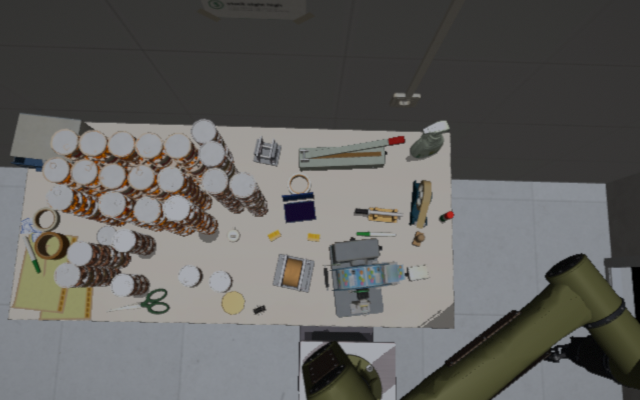

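The roll stand with the brown roll is at top (293,272) and scene (357,272). There is a second stand-like object at top (267,150), and a black object at top (259,309) / scene (355,350) that may be the axle. I'll enlarge these.

```bash
cat > h.py <<'E'
import pickle,numpy as np,cv2
def L(n): return pickle.load(open(n+".pkl","rb"))
def ray(d,u,v):
    K=d["K"];r=np.array([(u-K[0,2])/K[0,0],(v-K[1,2])/K[1,1],1.]);return np.array(d["origin"]),np.array(d["orientation"])@r
def onz(d,u,v,z):
    o,r=ray(d,u,v);return o+r*(z-o[2])/r[2]
def cloud(d):
    v,u=np.mgrid[0:400,0:640];K=d["K"];z=d["range_z"].astype(float)
    P=np.stack([(u-K[0,2])/K[0,0]*z,(v-K[1,2])/K[1,1]*z,z],-1)@np.array(d["orientation"]).T+np.array(d["origin"])
    P[z==0]=np.nan;return P
def proj(d,p):
    c=np.array(d["orientation"]).T@(np.asarray(p)-np.array(d["origin"]));K=d["K"];return K[0,0]*c[0]/c[2]+K[0,2],K[1,1]*c[1]/c[2]+K[1,2]
def crop(d,u0,u1,v0,v1,s):
    return cv2.resize(d["image"][v0:v1,u0:u1,::-1],None,fx=s,fy=s,interpolation=cv2.INTER_CUBIC)
E
python3 - <<'E'
from h import *
t,s=L("top0"),L("scene0")
a=crop(t,240,340,130,180,4);b=crop(t,240,340,240,330,4)
cv2.imwrite("pics/tc.png",np.vstack([a,b]))
cv2.imwrite("pics/sc.png",crop(s,280,440,220,370,4))
Pt,Ps=cloud(t),cloud(s)
for n,P,u,v in[("t",Pt,259,309),("t",Pt,267,150),("t",Pt,293,272),("s",Ps,355,350),("s",Ps,357,262),("t",Pt,233,235),("t",Pt,220,281),("t",Pt,275,236),("t",Pt,313,238),("t",Pt,377,234)]: print(n,u,v,P[v,u].round(3))
E
```

```text
t 259 309 [0.252 0.298 0.021]
t 267 150 [0.802 0.296 0.009]
t 293 272 [0.375 0.186 0.116]
s 355 350 [0.249 0.302 0.019]
s 357 262 [0.361 0.2   0.119]
t 233 235 [0.497 0.399 0.013]
t 220 281 [0.341 0.427 0.045]
t 275 236 [0.497 0.256 0.011]
t 313 238 [0.494 0.125 0.008]
t 377 234 [ 0.513 -0.095  0.01 ]
```

View pics/tc.png

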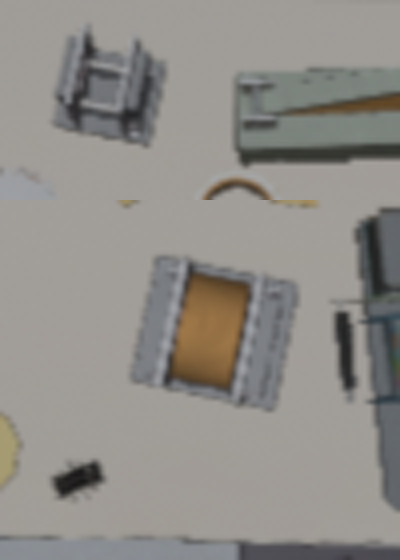

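View pics/sc.png

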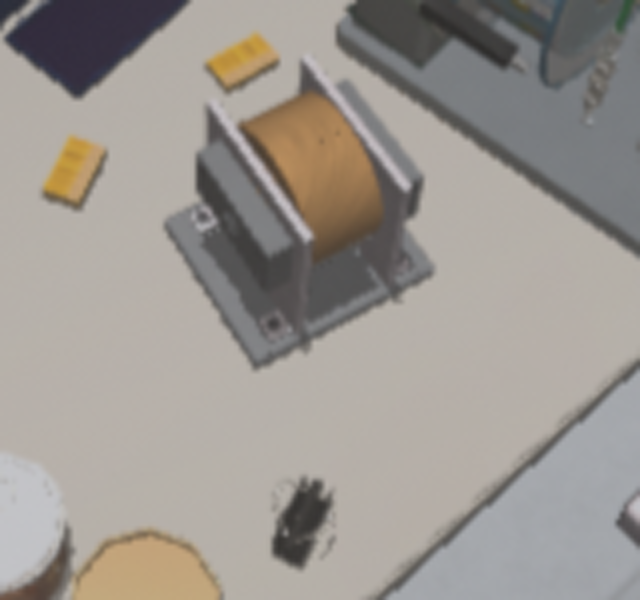

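The stand with the roll at top (293,272) has two cheeks, a roll and bearing blocks. The one at (267,150) has no roll and is smaller. The black thing at (259,309) looks like a binder clip (about 20 mm high), not an axle. I'll check the tan object at top (380,214) / scene (378,172).

```bash
python3 - <<'E'
from h import *
t,s=L("top0"),L("scene0")
cv2.imwrite("pics/tc2.png",np.vstack([crop(t,340,440,195,245,7)]))
cv2.imwrite("pics/sc2.png",crop(s,340,480,110,210,5))
Pt,Ps=cloud(t),cloud(s)
for v in (210,213,216): print(v,[Pt[v,u].round(3).tolist() for u in range(354,404,4)])
E
```

```text
210 [[0.597, -0.016, -0.001], [0.588, -0.024, 0.056], [0.589, -0.038, 0.053], [0.588, -0.05, 0.06], [0.589, -0.064, 0.056], [0.593, -0.082, 0.031], [0.597, -0.098, 0.011], [0.598, -0.113, 0.007], [0.598, -0.126, 0.01], [0.598, -0.14, 0.011], [0.593, -0.148, 0.046], [0.602, -0.172, -0.006], [0.601, -0.184, -0.0]]
213 [[0.585, -0.016, 0.003], [0.58, -0.026, 0.04], [0.58, -0.039, 0.04], [0.579, -0.051, 0.052], [0.579, -0.064, 0.056], [0.58, -0.079, 0.049], [0.579, -0.092, 0.055], [0.581, -0.107, 0.047], [0.58, -0.119, 0.054], [0.582, -0.134, 0.047], [0.582, -0.147, 0.048], [0.582, -0.16, 0.052], [0.59, -0.184, 0.003]]
216 [[0.575, -0.016, 0.004], [0.575, -0.03, 0.004], [0.576, -0.044, 0.001], [0.576, -0.058, -0.0], [0.576, -0.072, 0.003], [0.57, -0.079, 0.046], [0.576, -0.099, 0.009], [0.576, -0.112, 0.011], [0.577, -0.127, 0.008], [0.577, -0.14, 0.01], [0.57, -0.145, 0.058], [0.573, -0.162, 0.044], [0.572, -0.174, 0.051]]
```

View pics/tc2.png

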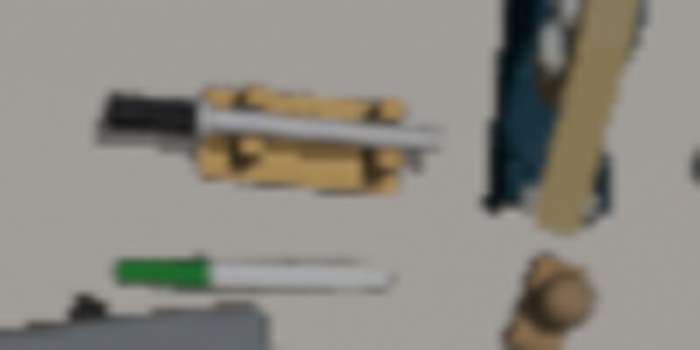

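View pics/sc2.png

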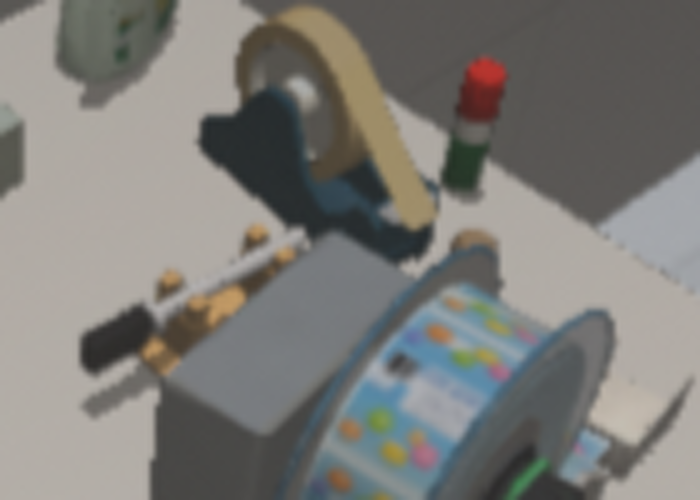

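Axle candidates:
- Top (355–403, 210–215): a black handle and steel shaft in a two-post wooden rest. This fits, and the crop confirms it. The nose points to −y.
- Top (259,309): a 20 mm high clip, which doesn't fit.

Stand candidates are the one with the roll at (293,272) and the empty small frame at (267,150). I'll measure sizes next, using the near face, orientation and bore.

```bash
cat > m.py <<'E'
from h import *
t,s=L("top0"),L("scene0")
Pt,Ps=cloud(t),cloud(s)
# stand orientation: near-face points in scene view, and cheek tops
def box(P,x0,x1,y0,y1,z0,z1): return (P[...,0]>x0)&(P[...,0]<x1)&(P[...,1]>y0)&(P[...,1]<y1)&(P[...,2]>z0)&(P[...,2]<z1)
if __name__=="__main__":
    for nm,P in(("t",Pt),("s",Ps)):
        m=box(P,.29,.46,.11,.28,.004,.02); q=P[m][:,:2].astype(np.float32)
        # remove others: all points above table
        m2=box(P,.28,.47,.09,.29,.005,.13); q2=P[m2][:,:2].astype(np.float32)
        print(nm,"base",cv2.minAreaRect(q),"all",cv2.minAreaRect(q2))
    for nm,P in(("t",Pt),("s",Ps)):
        m=box(P,.70,.90,.2,.36,.006,.15); q=P[m]
        print("other",nm,cv2.minAreaRect(q[:,:2].astype(np.float32)),q[:,2].max())
    # near face plane, scene
    m=box(Ps,.28,.46,.215,.27,.062,.098)
    q=Ps[m]; print(len(q))
    u,v=np.meshgrid(np.arange(640),np.arange(400)); print(u[m].min(),u[m].max(),v[m].min(),v[m].max())
    # ransac on vertical plane: a x + y = c
    best=None;rng=np.random.default_rng(0)
    for _ in range(500):
        i,j=rng.choice(len(q),2,replace=False)
        d=q[j,:2]-q[i,:2]
        if np.linalg.norm(d)<.02: continue
        n=np.array([-d[1],d[0]])/np.linalg.norm(d); r=np.abs((q[:,:2]-q[i,:2])@n); k=(r<.0015).sum()
        if best is None or k>best[0]: best=(k,r<.0015)
    qq=q[best[1]]; c=qq.mean(0); w,V=np.linalg.eigh(np.cov(qq[:,:2].T)); n=V[:,0]; 
    print("face",best[0],c,n,np.degrees(np.arctan2(n[1],n[0])), "extent along", ((qq-c)[:,:2]@V[:,1]).min(),((qq-c)[:,:2]@V[:,1]).max(),qq[:,2].min(),qq[:,2].max())
    # axle rest: handle & shaft
    for z in(.045,): 
        print("collar,nose",onz(t,368.5,211.9,z),onz(t,402.4,214.7,z))
    img=crop(s,315,355,250,305,14); cv2.imwrite("pics/bore.png",img[:600*2])
    import matplotlib
E
python3 m.py; python3 -c "
from h import *
s=L('scene0');cv2.imwrite('pics/bore.png',crop(s,315,365,250,300,12))"
```

```text
t base ((0.3737383782863617, 0.19496124982833862), (0.16848309338092804, 0.16613242030143738), 1.4132890701293945) all ((0.373582661151886, 0.18943077325820923), (0.18619383871555328, 0.2000664621591568), 0.42634299397468567)
s base ((0.36933112144470215, 0.19305887818336487), (0.1395912617444992, 0.146388441324234), 2.6132521629333496) all ((0.3763314485549927, 0.20058585703372955), (0.1526120901107788, 0.10800504684448242), 79.66881561279297)
other t ((0.7999967932701111, 0.28003203868865967), (0.20002661645412445, 0.1594236195087433), 0.023557914420962334) 0.14972345629727846
other s ((0.798669695854187, 0.25950729846954346), (0.2061838060617447, 0.09825494140386581), 5.872453212738037) 0.14999446953092488
270
329 359 254 293
face 160 [0.37794553 0.23849241 0.07980421] [-0.17818048 -0.98399782] -100.26379558157994 extent along -0.04008739541003204 0.03577026985532044 0.062234540093800694 0.09775390832619957
collar,nose [ 0.58391072 -0.06080228  0.045     ] [ 0.57735939 -0.17638996  0.045     ]Traceback (most recent call last):
  File "m.py", line 33, in <module>
    import matplotlib
ModuleNotFoundError: No module named 'matplotlib'
```

View pics/bore.png

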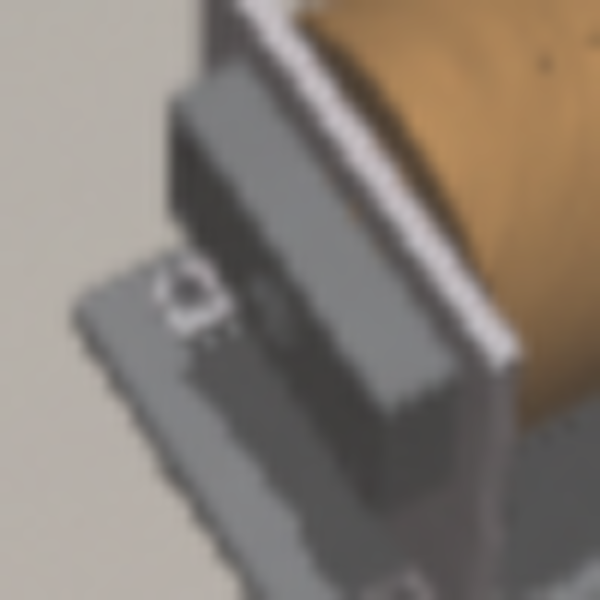

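The bore shows in the near block's dark face as a lighter ellipse at about (272,310) in the crop, which is scene pixel (337.2,275.3). The block measures 76 mm wide, as described. Next I'll intersect that ray with the face plane and refine the stand yaw and base size.

```bash
sed -i '/matplotlib/d' m.py; python3 - <<'E'
from m import *
n=np.array([-0.17818,-0.98400,0]);c=np.array([.37795,.23849,.0798]);tv=np.array([n[1],-n[0],0])
o,r=ray(s,337.2,275.3); lam=(c-o)@n/(r@n); p=o+r*lam; print("bore",p.round(4))
# normal-equation fit incl. top-view edges: block points by top view z~0.1, cheek tops z~.116
yv=np.array([-n[1],n[0],0])
for nm,P in(("t",Pt),("s",Ps)):
    for z0,z1 in((.094,.105),(.111,.121),(.005,.014)):
        m=box(P,.27,.47,.08,.30,z0,z1)
        q=P[m]-c; a=q@n; b=q@yv
        k=(a>-.03)&(a<.14)&(abs(b)<.07);a=a[k];b=b[k]
        print(nm,z0,len(a),"x hist",np.histogram(a,bins=np.arange(-.03,.141,.006))[0].tolist(),"y",np.percentile(b,[1,50,99]).round(4))
# yaw from top: line in image of near cheek outer top edge: use gray bright mask
cv2.imwrite("pics/st.png",crop(t,268,320,246,298,11))
# small stand
q=Pt[box(Pt,.72,.88,.22,.36,.006,.3)];print("other h",np.percentile(q[:,2],[50,90,99]))
# roll ends, outer blocks in colour: handle mask
hsv=cv2.cvtColor(t["image"],cv2.COLOR_RGB2GRAY); 
m=np.zeros_like(hsv);m[205:218,350:370]=(hsv[205:218,350:370]<50); ys,xs=np.nonzero(m);print("handle px",xs.min(),xs.max(),xs.mean(),ys.mean(), ys.min(),ys.max(),onz(t,xs.mean(),ys.mean(),.056))
E
```

```text
bore [0.3808 0.238  0.0795]
t 0.094 279 x hist [0, 0, 0, 0, 0, 40, 40, 25, 4, 3, 7, 6, 6, 8, 5, 7, 5, 4, 0, 42, 40, 37, 0, 0, 0, 0, 0, 0] y [-0.036   0.0004  0.0453]
t 0.111 299 x hist [0, 0, 0, 0, 0, 0, 0, 11, 47, 13, 21, 21, 24, 20, 25, 23, 28, 14, 44, 8, 0, 0, 0, 0, 0, 0, 0, 0] y [-0.0417  0.0049  0.0507]
t 0.005 291 x hist [2, 5, 4, 30, 9, 10, 7, 1, 3, 8, 9, 6, 6, 10, 7, 9, 9, 21, 3, 6, 11, 20, 47, 35, 2, 4, 2, 4] y [-0.0671 -0.0011  0.0603]
s 0.094 569 x hist [0, 0, 0, 0, 27, 90, 86, 97, 3, 9, 13, 12, 13, 12, 14, 13, 11, 15, 29, 1, 72, 52, 0, 0, 0, 0, 0, 0] y [-0.0447 -0.0106  0.0519]
s 0.111 608 x hist [0, 0, 0, 0, 0, 0, 0, 75, 69, 59, 33, 40, 39, 39, 37, 34, 39, 33, 111, 0, 0, 0, 0, 0, 0, 0, 0, 0] y [-0.0444 -0.0065  0.0541]
s 0.005 872 x hist [0, 0, 17, 119, 109, 102, 87, 58, 6, 16, 18, 28, 35, 38, 37, 32, 40, 33, 17, 8, 12, 19, 27, 14, 0, 0, 0, 0] y [-0.0483 -0.0232  0.0558]
other h [0.03407376 0.07774879 0.08489244]
handle px 356 367 361.2608695652174 211.17391304347825 209 213 [ 0.58398384 -0.03489863  0.056     ]
```

View pics/st.png

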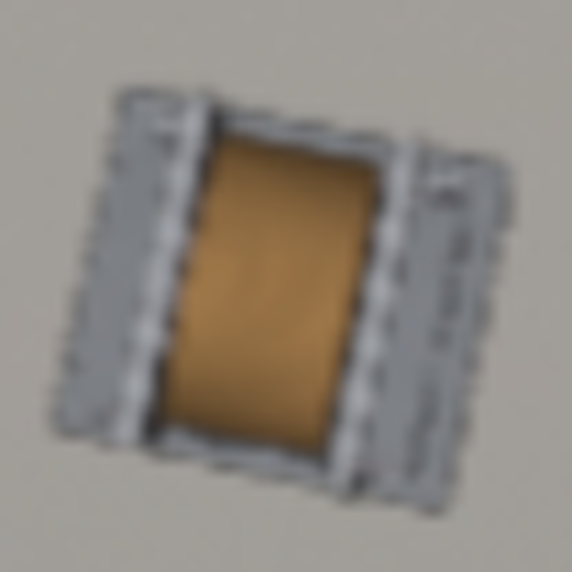

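```bash
python3 - <<'E'
from m import *
f=lambda x,y:(268+x/11-.5,246+y/11-.5)
for a,b,z in(((190,95),(120,440),.116),((405,140),(345,490),.116),((120,92),(52,425),.01),((510,165),(442,510),.01),((215,110),(145,440),.116)):
    d=onz(t,*f(*a),z)-onz(t,*f(*b),z);print(np.degrees(np.arctan2(-d[0],d[1])).round(2) if 0 else np.degrees(np.arctan2(d[1],d[0])).round(2),np.linalg.norm(d).round(4),onz(t,*f(*a),z).round(4))
for a,b in(((120,92),(510,165)),((52,425),(442,510))):
    d=onz(t,*f(*a),.01)-onz(t,*f(*b),.01);print("x dir",np.degrees(np.arctan2(-d[1],-d[0])),np.linalg.norm(d))
cs=np.mean([onz(t,*f(*a),.01) for a in((120,92),(52,425),(510,165),(442,510))],0);print("stand centre",cs)
# scene-based cheek top line + plane fit: yaw of roll edges by depth, scene cloud near face stricter
n=np.array([-0.17818,-0.98400,0]);c=np.array([.37795,.23849,.0798]);yv=np.array([-n[1],n[0],0])
print("cs in face frame",(cs-c)@n,(cs-c)@yv)
for px in((337.2,275.3),(315+269.6/12-.5,250+302/12-.5)):
    o,r=ray(s,*px);p=o+r*((c-o)@n/(r@n));print(p.round(4),(p-c)@yv)
# axle line: shaft pixels bright in top
g=cv2.cvtColor(t["image"],cv2.COLOR_RGB2HSV)
m=np.zeros(g.shape[:2],bool);m[208:218,370:404]=((g[...,1]<35)&(g[...,2]>140))[208:218,370:404]
P=[]
for u in range(371,402):
    col=t["image"][207:220,u].astype(float); sat=g[207:220,u,1]; val=g[207:220,u,2]
    P.append((u,[int(a) for a in val],[int(a) for a in sat]))
for p in P[::6]: print(p)
E
```

```text
-9.45 0.0997 [0.43   0.2136 0.116 ]
-8.11 0.1006 [0.4186 0.1514 0.116 ]
-9.39 0.1036 [0.4365 0.2417 0.01  ]
-9.75 0.1071 [0.4169 0.1203 0.01  ]
-10.01 0.0956 [0.4259 0.2063 0.116 ]
x dir -99.16554060052651 0.12294763619871169
x dir -100.80729883784282 0.12232265109304227
stand centre [0.37475852 0.18972563 0.01      ]
cs in face frame 0.04855279518005064 0.005548418314422253
[0.3808 0.238  0.0795] 0.0028894638415125386
[0.3818 0.2378 0.0807] 0.003931751164041799
(371, [148, 163, 157, 141, 160, 156, 116, 100, 104, 120, 159, 163, 158], [50, 116, 117, 60, 3, 3, 15, 107, 132, 132, 125, 128, 123])
(377, [149, 162, 153, 118, 141, 163, 136, 105, 133, 140, 138, 151, 164], [60, 112, 120, 78, 9, 8, 6, 70, 125, 124, 124, 127, 124])
(383, [155, 145, 164, 161, 146, 152, 161, 125, 98, 108, 127, 163, 167], [15, 46, 110, 117, 73, 3, 8, 12, 99, 132, 126, 124, 125])
(389, [160, 158, 158, 165, 159, 140, 158, 145, 105, 107, 125, 163, 167], [13, 27, 92, 121, 106, 31, 0, 7, 46, 124, 126, 120, 122])
(395, [160, 159, 157, 160, 145, 96, 142, 157, 137, 134, 158, 147, 99], [13, 27, 94, 123, 121, 43, 2, 2, 20, 107, 126, 121, 111])
(401, [160, 160, 160, 160, 159, 153, 139, 152, 145, 129, 154, 158, 158], [11, 13, 13, 13, 11, 10, 7, 3, 4, 10, 12, 13, 13])
```

The stand base measures 123×107 mm and its block 76 mm wide, so it's the right one; the other frame is only about 85 mm tall. Its yaw is −99.7°, and the bore is near (0.381, 0.238, 0.080). The axle's yaw is about −93°, with the handle at (0.585, −0.034, 0.045). Now I'll check IK and approach.

```bash
cat > r.py <<'E'
from plant import manip, let_go, close, kinematics, viewer, order, monitor
import numpy as np
def R(ydeg,flip=1):
    # axle x direction at ydeg in world; tool x down, tool y across handle
    a=np.radians(ydeg); y=flip*np.array([-np.sin(a),np.cos(a),0]); x=np.array([0,0,-1.]); return np.column_stack([x,y,np.cross(x,y)])
def st(): print("t%.2f"%monitor.current_time_s(),"p",np.round(monitor.current_tcp_pos(),4),"F",np.round(monitor.current_ft_force(),2),"w%.3f"%monitor.current_grip_width())
E
python3 - <<'E'
from r import *
from h import *
t=L("top0")
a=onz(t,371,212,.045);b=onz(t,398,214.05,.045);d=b-a;print("axle yaw",np.degrees(np.arctan2(d[1],d[0])),a,b)
for f in(1,-1):
  for p,y in(((.585,-.034,.045),-93.3),((.585,-.034,.25),-93.3),((.41,.405,.2),-99.7),((.41,.405,.08),-99.7),((.386,.266,.08),-99.7)):
    q=kinematics.inverse_kinematics(np.array(p),R(y,f)); print(f,p,None if q is None else np.round(q,2))
E
```

```text
axle yaw -92.8593646034323 [ 0.5837941  -0.06931799  0.045     ] [ 0.57919585 -0.16138111  0.045     ]
1 (0.585, -0.034, 0.045) [ 0.28  0.08 -0.26  0.   -1.24  2.8 ]
1 (0.585, -0.034, 0.25) [ 0.28  0.    0.05  0.   -1.61  2.8 ]
1 (0.41, 0.405, 0.2) [ 1.13 -0.02 -0.07  0.   -1.52  1.85]
1 (0.41, 0.405, 0.08) [ 1.13  0.03 -0.24  0.   -1.3   1.85]
1 (0.386, 0.266, 0.08) [ 1.04 -0.28 -0.52  0.   -1.33  1.94]
-1 (0.585, -0.034, 0.045) [ 0.28  0.08 -0.26  0.   -1.24 -0.34]
-1 (0.585, -0.034, 0.25) [ 0.28  0.    0.05  0.   -1.61 -0.34]
-1 (0.41, 0.405, 0.2) [ 1.13 -0.02 -0.07  0.   -1.52 -1.3 ]
-1 (0.41, 0.405, 0.08) [ 1.13  0.03 -0.24  0.   -1.3  -1.3 ]
-1 (0.386, 0.266, 0.08) [ 1.04 -0.28 -0.52  0.   -1.33 -1.21]
```

```bash
python3 - <<'E'
from r import *
import cv2
o=R(-92.9,-1)
st()
manip.goto(np.array([.585,-.035,.22]),o); st()
manip.move_linear(np.array([.585,-.035,.12]),vel=.15); st()
for n in("scene","top"):
    d=viewer.read_camera(n); cv2.imwrite(f"pics/{n}1.png",d["image"][:,:,::-1])
E
```

```text
t0.10 p [ 0.1852 -0.5704  0.2494] F [-0.37 -0.52 -0.18] w0.999
t2.48 p [ 0.585  -0.0358  0.2201] F [-0.46 -0.38 -0.48] w0.998
t3.30 p [ 0.5856 -0.0352  0.1213] F [-0.48 -0.49  0.5 ] w1.003
```

View pics/scene1.png

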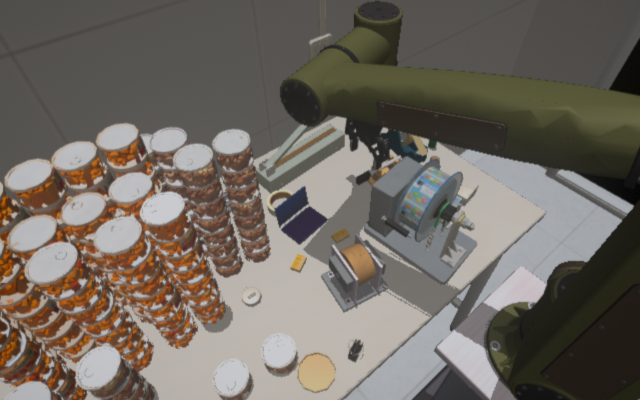

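The gripper is above the handle at scene (365,165), and the arm clears the dispenser. Now I'll descend, grip and lift.

```bash
python3 - <<'E'
from r import *
manip.move_linear(np.array([.585,-.035,.045]),vel=.08); st()
close(); st()
print(monitor.current_moment())
manip.move_linear(np.array([.585,-.035,.135]),vel=.1); st()
print(monitor.current_moment())
import cv2,pickle
for n in("scene","top"):
    d=viewer.read_camera(n); pickle.dump(d,open(n+"2.pkl","wb"))
from h import *
t=L("top2");s=L("scene2")
cv2.imwrite("pics/g2.png",np.vstack([crop(t,320,440,180,240,6)[:360,:720],crop(s,320,440,120,200,6)[:240]*1]))
cv2.imwrite("pics/g2s.png",crop(s,300,440,100,220,5))
E
```

```text
t4.48 p [ 0.5855 -0.035   0.0458] F [ 0.13 -0.37  0.02] w0.997
t5.13 p [ 0.5851 -0.035   0.0452] F [-0.74 -0.76  1.  ] w0.156
[ 0.05672622  0.15618496 -0.09917759]
t6.18 p [ 0.5845 -0.035   0.134 ] F [-0.05  0.41 -0.94] w0.151
[ 0.12332258 -0.00450588 -0.00054354]
```

View pics/g2s.png

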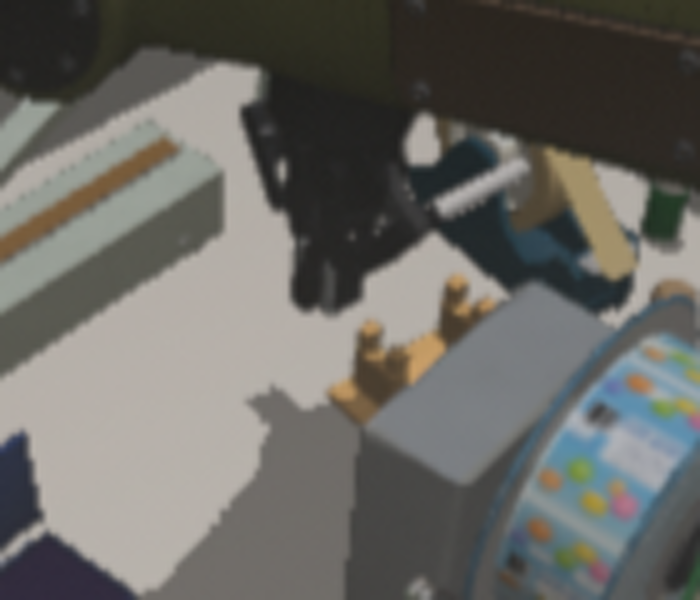

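View pics/g2.png

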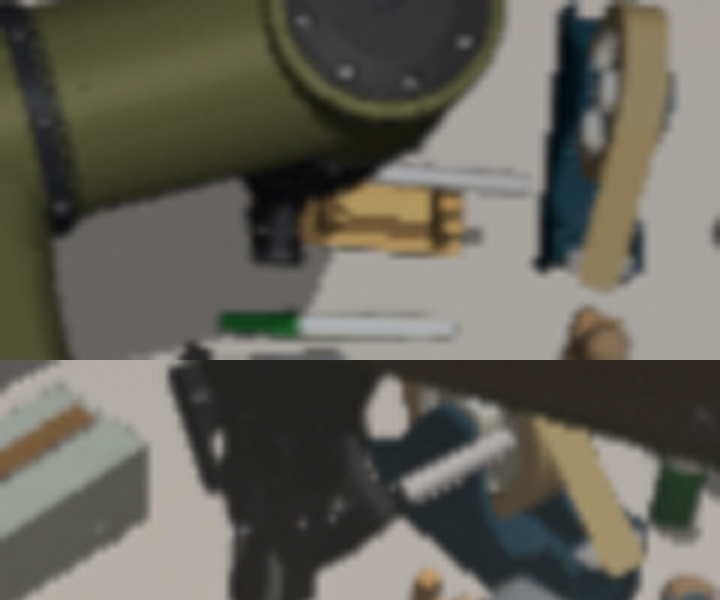

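The axle is out of the rest and held level by the handle; the shaft runs through scene (388–406, 132–142). Now I'll carry it round to the approach side.

```bash
python3 - <<'E'
from r import *
manip.move_linear(np.array([.58,-.035,.24]),vel=.2)
manip.move_linear(np.array([.575,.14,.24]),vel=.25); st()
o=R(-99.7,-1)
manip.move_linear(np.array([.412,.415,.2]),vel=.25,ori=o); st()
import cv2,pickle
for n in("scene","top"):
    d=viewer.read_camera(n); pickle.dump(d,open(n+"3.pkl","wb")); cv2.imwrite(f"pics/{n}3.png",d["image"][:,:,::-1])
E
```

```text
t7.81 p [0.5749 0.1392 0.2395] F [ 0.51 -0.32 -1.37] w0.156
t9.25 p [0.4127 0.4142 0.2003] F [-0.2   0.19 -1.84] w0.149
```

View pics/scene3.png

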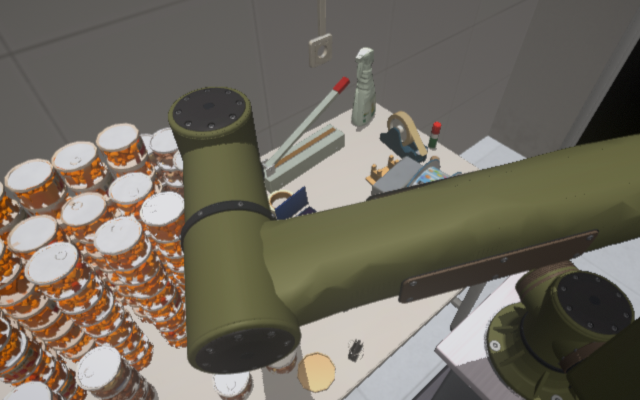

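View pics/top3.png

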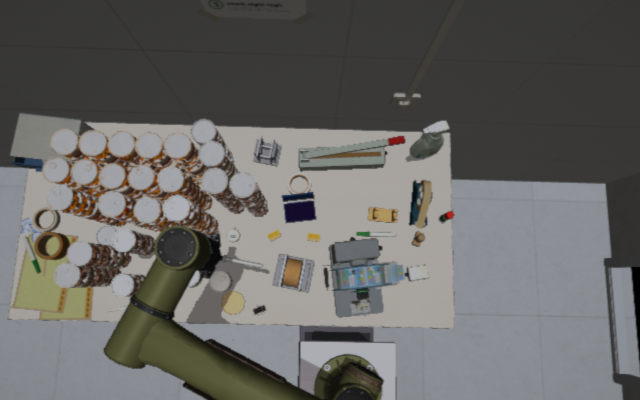

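The arm hides the scene view, but the top view shows the shaft at (222–262, 259–265) pointing at the stand at (293,272). I'll measure the held shaft there.

```bash
cat > mm.py <<'E'
from m import *
def shaft(t,zc,u0=224,u1=262,tcp=None,verbose=1):
    g=cv2.cvtColor(t["image"],cv2.COLOR_RGB2GRAY).astype(float);P=cloud(t)
    q=P[(P[...,2]>zc-.02)&(P[...,2]<zc+.02)]
    return q
E
python3 - <<'E'
from m import *
t=L("top3");P=cloud(t)
cv2.imwrite("pics/sh3.png",crop(t,212,272,245,280,10))
v,u=np.mgrid[0:400,0:640]
m=(P[...,2]>.17)&(P[...,2]<.225)&(u>222)&(u<268)&(v>250)&(v<272)
a=np.radians(-99.7);ax=np.array([np.cos(a),np.sin(a),0]);ay=np.array([-np.sin(a),np.cos(a),0]);tcp=np.array([.4127,.4142,.2003])
q=P[m]-tcp; x=q@ax;y=q@ay;z=q[:,2]
for k in np.arange(.03,.16,.01):
    s_=(x>=k)&(x<k+.01)
    if s_.any(): print(round(k,3),s_.sum(),y[s_].mean().round(4),z[s_].max().round(4),z[s_].mean().round(4),x[s_].max().round(4))
E
```

```text
0.03 17 0.0018 0.0093 0.0029 0.0389
0.04 15 -0.0004 0.0088 0.0042 0.0492
0.05 14 0.0007 0.0115 0.0031 0.0593
0.06 14 0.001 0.0091 0.0043 0.0692
0.07 15 -0.0001 0.0069 0.0037 0.0795
0.08 13 0.0003 0.0102 0.0032 0.0898
0.09 13 0.0009 0.0089 0.0051 0.0994
0.1 15 -0.0005 0.009 0.0038 0.1096
0.11 14 0.0006 0.0127 0.0022 0.1191
0.12 14 0.0008 0.0044 0.0018 0.1299
0.13 14 -0.0006 0.0069 0.0029 0.1395
0.14 4 0.0011 0.0045 0.0027 0.1425
```

View pics/sh3.png

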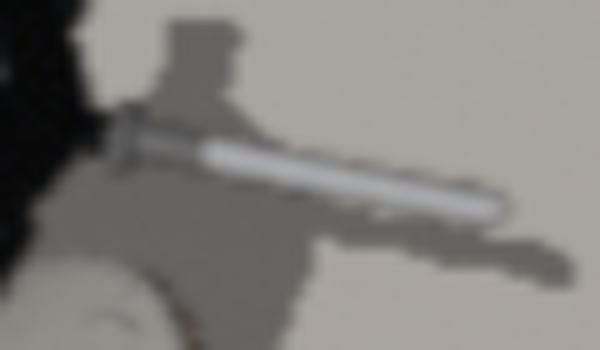

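The held axle is in line with the tool: lateral offset under 1 mm, nose about 0.142 ahead of the TCP, droop 1 mm or less. As a bore cross-check in the same camera, I'll measure the extent of both block tops.

```bash
python3 - <<'E'
from m import *
a=np.radians(-99.7);ax=np.array([np.cos(a),np.sin(a),0]);ay=np.array([-np.sin(a),np.cos(a),0])
c=np.array([.37795,.23849,.0798])
for nm,P in(("t0",cloud(L("top0"))),("t3",cloud(L("top3"))),("s0",Ps)):
    Q=P-c;x=Q@ax;y=Q@ay
    for lo,hi in((.001,.014),(.088,.100)):
        k=(x>lo)&(x<hi)&(P[...,2]>.092)&(P[...,2]<.106)&(abs(y)<.06)
        yy=y[k]; bins=np.histogram(yy,bins=np.arange(-.05,.0501,.004))[0]
        print(nm,lo,k.sum(),np.percentile(yy,[0,2,98,100]).round(4),"mid",((np.percentile(yy,1)+np.percentile(yy,99))/2).round(4),bins.tolist())
print("y of bore est", (np.array([.3808,.2380,.08])-c)@ay,(np.array([.3818,.2378,.08])-c)@ay)
E
```

```text
t0 0.001 95 [-0.0359 -0.0349  0.0382  0.0395] mid 0.0017 [0, 0, 0, 4, 5, 5, 5, 6, 5, 5, 4, 5, 5, 5, 5, 6, 4, 5, 5, 4, 5, 4, 3, 0, 0]
t0 0.088 88 [-0.0362 -0.0346  0.0369  0.0392] mid 0.0012 [0, 0, 0, 3, 6, 4, 5, 4, 6, 4, 5, 4, 6, 4, 4, 5, 6, 4, 2, 5, 5, 5, 1, 0, 0]
t3 0.001 94 [-0.036  -0.0349  0.0381  0.0394] mid 0.0017 [0, 0, 0, 4, 4, 5, 5, 6, 5, 5, 5, 3, 5, 5, 5, 6, 5, 4, 5, 5, 6, 3, 3, 0, 0]
t3 0.088 89 [-0.0362 -0.0345  0.0367  0.0393] mid 0.0012 [0, 0, 0, 3, 6, 4, 4, 5, 5, 4, 5, 5, 6, 4, 4, 4, 6, 4, 3, 6, 5, 5, 1, 0, 0]
s0 0.001 194 [-0.0366 -0.0357  0.0391  0.0416] mid 0.0019 [0, 0, 0, 15, 13, 10, 9, 11, 10, 8, 11, 10, 9, 9, 8, 11, 11, 7, 9, 8, 9, 10, 6, 0, 0]
s0 0.088 121 [-0.0367 -0.0365  0.0379  0.0396] mid 0.0011 [0, 0, 0, 9, 9, 4, 7, 8, 6, 7, 4, 6, 6, 7, 6, 5, 5, 7, 5, 7, 5, 5, 3, 0, 0]
y of bore est 0.002891814682890106 0.003911216027891903
```

Both block centres lie at y = +1.2 to +1.9 mm in every view, consistent with the bore ellipse at +2.9 mm. The yaw refines to −100.0°. Next I'll lower, then advance with force readings.

```bash
cat >> r.py <<'E'
YAW=-100.0
def fr(yaw=YAW):
    a=np.radians(yaw);return np.array([np.cos(a),np.sin(a),0]),np.array([-np.sin(a),np.cos(a),0])
ax,ay=fr()
B=np.array([.37795,.23849,.0])+ay*.0020
LN=.142
def P(nose,dy=0,z=.0805): return B+ax*(nose-LN)+ay*dy+np.array([0,0,z])   # tcp so that nose is at depth 'nose'
def F():
    f=np.mean([monitor.current_ft_force() for _ in range(1)],0); return np.array([f@ax,f@ay,f[2]])
def loc():
    p=monitor.current_tcp_pos(); d=np.array(p)-B; return np.array([d@ax+LN,d@ay,p[2]])
E
python3 - <<'E'
from r import *
o=R(YAW,-1)
manip.move_linear(P(-.022,z=.2),vel=.2,ori=o)
manip.move_linear(P(-.022),vel=.15); st(); print(loc(),F())
import pickle
d=viewer.read_camera("top"); pickle.dump(d,open("top4.pkl","wb"))
from h import *
t=L("top4"); cv2.imwrite("pics/sh4.png",crop(t,215,315,235,305,7))
Q=cloud(t);tcp=np.array(monitor.current_tcp_pos());q=Q-tcp;x=q@ax;y=q@ay
for k in np.arange(.04,.15,.02):
    s=(x>k)&(x<k+.02)&(abs(y)<.012)&(abs(q[...,2])<.02); print(round(k,2),s.sum(),y[s].mean().round(4),q[...,2][s].mean().round(4),x[s].max().round(4))
E
```

```text
t10.55 p [0.4089 0.4002 0.0817] F [ 0.   -0.1  -1.49] w0.150
[-0.02262483  0.00036989  0.08171373] [ 0.09715545  0.02206023 -1.48605002]
0.04 22 0.0004 0.0032 0.0595
0.06 24 0.0001 0.0027 0.0796
0.08 23 0.0005 0.0031 0.0993
0.1 22 0.0004 0.0035 0.1192
0.12 23 0.0007 0.0029 0.1397
0.14 3 0.0019 0.0028 0.1431
```

View pics/sh4.png

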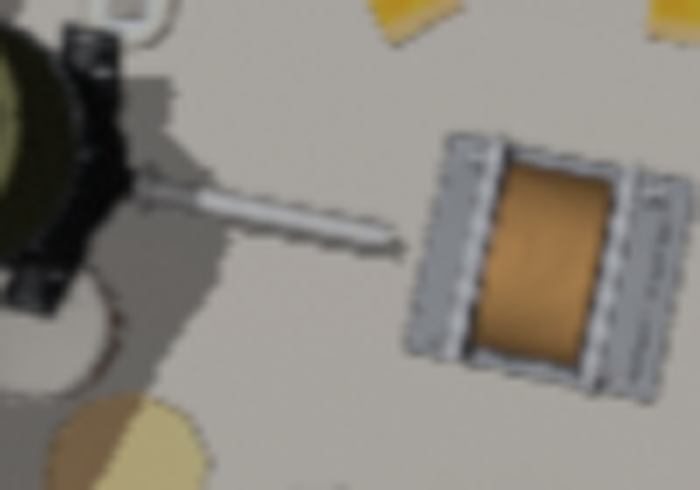

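```bash
python3 - <<'E'
from r import *
from h import *
Q=cloud(L("top4"));d=Q-B;x=d@ax;y=d@ay;z=Q[...,2]
for n,m in(("table",(x>-.1)&(x<-.02)&(abs(y-.03)<.012)&(z<.03)),("block",(x>.002)&(x<.014)&(abs(y)<.03)&(z>.08)),("far",(x>.088)&(x<.098)&(abs(y)<.03)&(z>.08)),("shaft",(x>-.12)&(x<-.03)&(abs(y)<.0025)&(z>.06))): print(n,m.sum(),np.median(z[m]).round(4),z[m].mean().round(4),z[m].std().round(4))
q=(abs(x-.05)<.01)&(abs(y)<.02);print("roll top",np.percentile(z[q],[50,95]))
E
```

```text
table 162 -0.0011 -0.001 0.0031
block 72 0.0997 0.0995 0.0028
far 60 0.0994 0.0992 0.0033
shaft 77 0.0886 0.2115 0.1521
roll top [0.12007413 0.1244758 ]
```

```bash
python3 - <<'E'
from r import *
print([np.round(monitor.current_tcp_pos(),4)[2] for _ in range(4)])
manip.move_linear(P(-.006),vel=.05); f0=F(); print(loc().round(4),f0.round(2))
n=-.006
while n<.012:
    n+=.001; manip.move_linear(P(n),vel=.02); f=F()-f0
    print(round(n,4),loc().round(4),f.round(2),"t%.2f"%monitor.current_time_s())
    if np.abs(f[:2]).max()>5 or abs(f[2])>6: break
E
```

```text
[np.float64(0.082), np.float64(0.082), np.float64(0.082), np.float64(0.082)]
[-0.0058  0.0001  0.0808] [ 0.21  0.56 -2.27]
-0.005 [-0.0051  0.      0.0805] [ 0.4  -0.69  1.27] t11.32
-0.004 [-0.004   0.      0.0805] [-0.44 -0.41  0.73] t11.57
-0.003 [-0.003   0.      0.0805] [-0.29 -0.77  1.16] t11.82
-0.002 [-0.002   0.      0.0805] [-0.44 -1.54  1.76] t12.07
-0.001 [-0.0009  0.      0.0805] [-0.89 -1.43  0.4 ] t12.32
0.0 [0.     0.     0.0805] [ 0.23 -1.01  0.95] t12.57
0.001 [0.001  0.     0.0805] [ 0.94 -0.13  1.16] t12.82
0.002 [ 0.0021 -0.      0.0805] [-0.68  0.28  1.39] t13.07
0.003 [0.003  0.     0.0805] [-0.19 -1.47  1.01] t13.32
0.004 [ 0.004  -0.      0.0805] [-0.14  0.3   1.95] t13.57
0.005 [0.0051 0.     0.0805] [-0.41 -0.73  1.39] t13.82
0.006 [0.0061 0.     0.0805] [ 0.19 -0.01  1.13] t14.07
0.007 [0.007  0.     0.0805] [-0.61 -1.33  1.24] t14.32
0.008 [0.0081 0.     0.0805] [-0.26 -0.18  0.86] t14.57
0.009 [ 0.0091 -0.      0.0805] [-1.48 -0.47  1.17] t14.82
0.01 [0.01   0.     0.0805] [-0.37 -0.84  0.9 ] t15.07
0.011 [ 0.011  -0.      0.0805] [ 0.84 -0.94  0.36] t15.32
0.012 [0.012  0.     0.0805] [-0.55 -0.84  1.72] t15.57
```

There was no contact up to 12 mm, so the nose is inside the near bore. I'll continue in guarded steps and correct against any side force.

```bash
python3 - <<'E'
from r import *
f0=np.array([-.1,-.2,-1.2]); n=.012
while n<.080:
    n+=.002; manip.move_linear(P(n),vel=.03); f=F()-f0
    if int(round(n*1000))%6==0: print(round(n,4),loc().round(4),f.round(2),"t%.2f"%monitor.current_time_s())
    if np.abs(f).max()>5: print("STOP",n,f,loc()); break
E
```

```text
0.018 [0.0181 0.     0.0805] [-0.17  0.75 -0.02] t16.32
0.024 [0.0241 0.     0.0805] [-0.79  0.66  0.69] t17.07
0.03 [ 0.0301 -0.      0.0805] [ 0.5   0.59 -0.14] t17.82
0.036 [0.0361 0.     0.0805] [-0.   -0.06  0.37] t18.57
0.042 [ 0.0421 -0.      0.0805] [0.37 0.39 0.42] t19.32
0.048 [ 0.0481 -0.      0.0805] [ 0.02  1.24 -0.16] t20.07
0.054 [0.0541 0.     0.0805] [ 0.77 -1.17  0.52] t20.82
0.06 [0.0601 0.     0.0805] [-0.03  0.07  0.  ] t21.57
0.066 [0.0661 0.     0.0805] [ 0.6  -0.18 -0.43] t22.32
0.072 [0.0721 0.     0.0805] [ 1.19 -0.58  0.43] t23.07
0.078 [0.0781 0.     0.0805] [-1.23 -0.47  0.22] t23.82
```

```bash
python3 - <<'E'
from r import *
f0=np.array([-.1,-.2,-1.2]); n=.080
while n<.1065:
    n+=.001; manip.move_linear(P(n),vel=.025); f=F()-f0
    if int(round(n*1000))%3==0: print(round(n,4),loc().round(4),f.round(2),"t%.2f"%monitor.current_time_s())
    if np.abs(f).max()>4: print("STOP",n,f,loc()); break
E
```

```text
0.081 [ 0.081  -0.      0.0805] [ 0.63  0.56 -0.74] t24.32
0.084 [0.084  0.     0.0805] [ 0.46 -0.55  0.95] t25.07
0.087 [0.087  0.     0.0805] [ 0.97 -0.37 -0.34] t25.82
0.09 [0.09   0.     0.0805] [ 0.08  0.48 -0.73] t26.57
0.093 [ 0.0931 -0.      0.0805] [0.62 0.92 0.62] t27.32
0.096 [ 0.0961 -0.      0.0805] [ 1.25  0.67 -0.63] t28.07
0.099 [0.0991 0.     0.0805] [-0.16  0.56  0.72] t28.82
0.102 [0.1021 0.     0.0805] [-0.24 -0.01 -0.23] t29.57
0.105 [0.105  0.     0.0805] [ 0.56 -0.71 -0.44] t30.32
```

The nose has also passed through the far bearing without force. Last few mm now: 0.5 mm steps until the collar touches.

```bash
python3 - <<'E'
from r import *
f0=np.array([-.1,-.2,-1.2]); n=.107; k=0
while n<.1185:
    n+=.0005; manip.move_linear(P(n),vel=.02); f=F()-f0
    if n>.109: print(round(n,4),loc().round(4)[0],f.round(2))
    if f[0]<-2.5:
        k+=1
        if k>=2 or f[0]<-6: print("CONTACT"); break
    else: k=0
    if np.abs(f[1:]).max()>6: print("STOP");break
st()
import cv2,pickle
for m in("scene","top"):
    d=viewer.read_camera(m); pickle.dump(d,open(m+"5.pkl","wb"))
from h import *
cv2.imwrite("pics/t5.png",crop(L("top5"),240,340,235,305,7))
E
```

```text
0.1095 0.1096 [ 0.83 -0.37  0.85]
0.11 0.11 [ 0.33 -0.18 -0.88]
0.1105 0.1105 [-0.09 -0.49 -0.62]
0.111 0.111 [ 0.23 -0.25  0.1 ]
0.1115 0.1115 [-0.72 -0.83 -0.18]
0.112 0.1121 [ 0.77 -0.76  0.06]
0.1125 0.1121 [-2.64 -0.34 -0.91]
0.113 0.1122 [-5.5   0.25 -2.26]
CONTACT
t33.82 p [0.3851 0.2675 0.0806] F [ 1.02  5.51 -3.46] w0.151
```

View pics/t5.png

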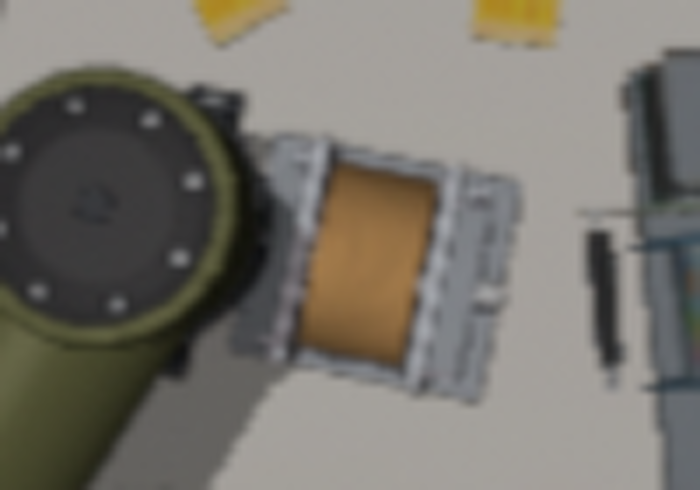

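The collar met the face at a depth of exactly 112 mm, with 5.5 N axial contact. The nose shows just beyond the far block at crop (490,295). I'll ease off, release and retreat upwards.

```bash
python3 - <<'E'
from r import *
manip.move_linear(P(.1123),vel=.02); print(F())
let_go(); st()
p=np.array(monitor.current_tcp_pos())
manip.move_linear(p+[0,0,.03],vel=.05); st()
manip.move_linear(p+[0,0,.17],vel=.15); st()
manip.move_linear(np.array([.42,.40,.27]),vel=.2); st()
import pickle
for m in("scene","top"):
    d=viewer.read_camera(m); pickle.dump(d,open(m+"6.pkl","wb"))
from h import *
cv2.imwrite("pics/t6.png",crop(L("top6"),240,340,235,305,7))
cv2.imwrite("pics/s6.png",L("scene6")["image"][:,:,::-1])
E
```

```text
[-3.12308573  0.21197435 -2.24451869]
t34.86 p [0.3851 0.2674 0.0805] F [ 0.79 -0.27 -0.1 ] w1.000
t35.61 p [0.3849 0.2673 0.1103] F [-0.27 -0.35  0.19] w1.001
t36.69 p [0.3848 0.2672 0.2493] F [ 0.21  0.77 -0.11] w1.000
t37.53 p [0.4199 0.3995 0.2696] F [-0.18 -0.68  0.55] w1.000
```

View pics/t6.png

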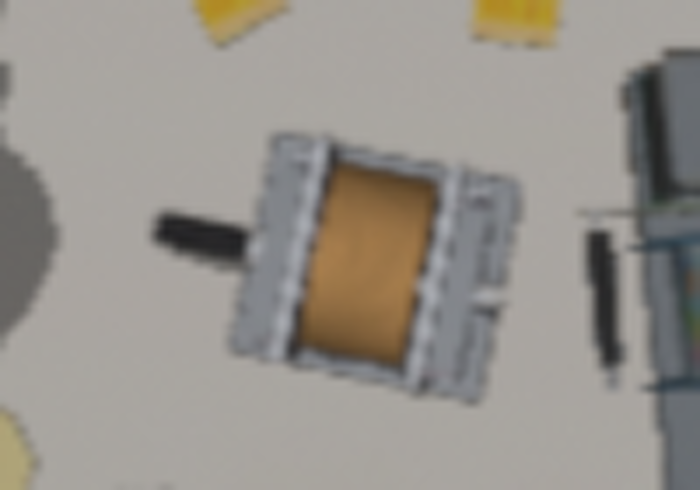

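View pics/s6.png

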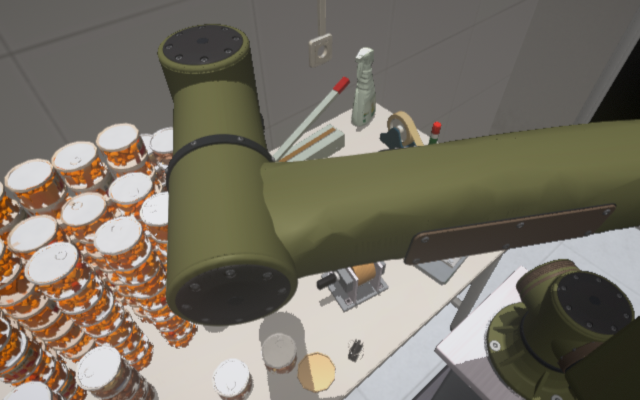

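The handle lies at crop (155–245, 215–260) against the near block, in line with the stand, and the nose sticks out at (485,297). I'll check the numbers and the bystanders.

```bash
python3 - <<'E'
from r import *
from h import *
t=L("top6");t0=L("top0")
g=cv2.cvtColor(t["image"],cv2.COLOR_RGB2GRAY)
m=np.zeros_like(g);m[260:276,258:278]=g[260:276,258:278]<75
v,u=np.nonzero(m);Q=cloud(t);q=Q[v,u]-B
print("handle x",np.percentile(q@ax,[1,50,99]).round(4),"y",np.mean(q@ay).round(4),"ztop",np.median(q[:,2]).round(4))
e=[onz(t,a,b,.088) for a,b in zip(u,v)];e=np.array(e)-B;print("ray x",(e@ax).min(),(e@ax).max())
c=np.polyfit(e@ax,e@ay,1);print("yaw resid rad",c[0])
d=Q-B;x=d@ax;y=d@ay;k=(x>.100)&(x<.125)&(abs(y)<.015)&(Q[...,2]>.06)&(Q[...,2]<.1);print("nose",k.sum(),x[k].max() if k.any() else None,y[k].mean(),Q[...,2][k].mean())
for n,(a,b) in dict(counter=(233,235),can=(220,281),padA=(275,236),padB=(313,238),marker=(377,234)).items():
    A=t0["image"][b-14:b+15,a-14:a+15].astype(int);C=t["image"][b-14:b+15,a-14:a+15].astype(int);print(n,np.abs(A-C).mean().round(1))
cv2.imwrite("pics/by.png",np.vstack([crop(t0,205,400,222,295,4),crop(t,205,400,222,295,4)]))
E
```

```text
handle x [-0.0474 -0.0291 -0.0096] y -0.0006 ztop 0.0887
ray x -0.04882695320213432 -0.009075322430544838
yaw resid rad -0.013981607776306727
nose 15 0.11185610002885524 -0.0009033353527364421 0.08411833997544971
counter 19.1
can 44.6
padA 7.8
padB 7.8
marker 7.1
```

View pics/by.png

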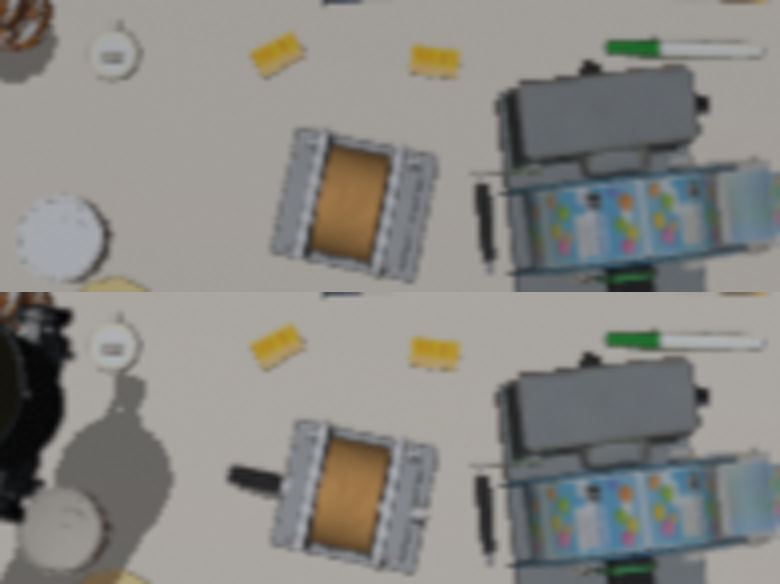

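The before/after pictures show every bystander in place: counter (112,55), can (62,238), pads (277,55) and (435,60), marker (685,48). The can and counter differ only by shadow. The handle's rear end is at −48.8 mm against −50 nominal, and the nose is 11.9 mm past the far face. I'm handing in.

```bash
python3 - <<'E'
from r import *
st(); order.close_job(); print("t",monitor.current_time_s())
E
```

```text
t37.63 p [0.4199 0.3992 0.2703] F [ 0.17 -0.81  0.13] w0.996
the job is handed in; nothing more can be done
the job is handed in; nothing more can be done
```

The axle is threaded through the near bearing, the roll and the far bearing with its collar home, and I handed the job in at about 37.6 s; no verdict is reported.

I gripped the axle by its handle, lifted it out of the rest and carried it round the dispenser. I found the bore from the bearing blocks and its ellipse in the images, then pushed the axle in by 0.5–2 mm steps while reading the force. The forces I read after each step showed nothing above noise until the collar touched, and at most about 5.5 N then.

**Seating:**
- **Collar:** contact came at a nose depth of 112 mm, which is the shaft length. The handle's rear end measured −48.8 mm, where −50 mm is nominal.
- **Nose:** it stands about 11.9 mm past the far face, where 12 mm is nominal.
- **Alignment:** the measured difference from the stand is about 0.014 rad.

**Surroundings:** the roll is in place, the gripper is open and clear, and the before/after pictures show the counter, can, pads and marker unmoved.

**Disagreements:** the bore position differed by 1–2 mm between the ellipse and the block centres, within the chamfer's capture. The final depth reading of the visible top of the nose was 84 mm, which fits an axis near 80 mm.

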